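# Clamp an edging strip to a board with a star-wheel edge clamp

### The job

Lay the pine strip flat in the edge clamp, between the board that lies there and the open jaw, lengthwise along the board's edge and centred on it. Then close the jaw by pushing the spokes of the star wheel round clockwise, one after the other, until strip and board are pressed firmly together against the fence, and let go. Do not push the jaw itself, and leave the tape roll, glue tube and wax pot where they are.

Things in the scene. Friction and masses are not known exactly. Their poses are not given: they have to be found in the camera images.
- edge_clamp: Clamp fixed to the table: grey bed plate 150 x 395 mm, its top 12 mm above the table. Origin under the bed on the table; x across the bed, y along it, z up. A wooden fence stands at the -y end. The jaw closes toward -y. At the +y end a blue gear post (68 x 70 mm, 50 mm above the table) carries the star wheel.
- fence_face (a point): Centre of the fence's pressing face (clamp x = 0, y = -170 mm), which looks to the clamp's +y; the fence is 140 mm wide and its top is 40 mm above the table.
- jaw_face (a point): Centre of the jaw's pressing face, looking to the clamp's -y, 27 mm above the table. The jaw is a bar 120 mm wide (clamp x) and 22 mm thick, its top 39 to 40 mm above the table; its rack runs back through the gear post. Fully open the face is at clamp y = +35 mm.
- wheel_axis (a point): Point on the star wheel's upright axis (clamp x = 0, y = +150 mm) at spoke height, 71 mm above the table. Five level steel spokes, 12 mm thick, 72 degrees apart, run from a black hub (radius 22 mm, top 13 mm higher) to red 20 mm balls centred 80 mm from the axis. Beyond 50 mm from the axis all is free under them down to 40 mm above the table.
- star_wheel (a joint): Wheel angle q (rad), growing clockwise seen from above; 0 = jaw fully open, at most 6.6. Spokes stand at -q + k x 72 degrees, anticlockwise from the clamp's x. Each radian closes the jaw by 15 mm. Stiff: friction 0.2 Nm (3 N at 65 mm from the axis); it stays where it is left, so the clamp stays tight. When tight it stalls: 10 N at a spoke is firm.
- board: Wooden board 120 x 80 x 20 mm (x, y, z), loose, lying on the bed against or a few mm off the fence, its 120 mm length along the clamp's x. Origin: centre of its underside.
- strip: Pine edging strip, a block 45 x 110 x 28 mm (x, y, z), about 0.09 kg, lying flat on the table at the robot's right at the start. Origin: centre of its underside. In the clamp its 110 mm length goes along the clamp's x.
- tape_roll: Roll of masking tape, 96 mm across, 25 mm high; bystander. Origin: centre of its underside.
- glue_tube: Lying glue tube 51 x 181 x 34 mm; bystander. Origin: centre of its underside.
- wax_pot: Low lidded pot, 62 mm across, 35 mm high; bystander. Origin: centre of its underside.
- jaw: The clamp's sliding jaw with its rack. Origin: foot of the pressing face, on the bed; axes as the clamp's. See point jaw_face.
There are look-alikes about, which are no part of the job. Several things look just like the strip: the one meant starts nearest to the robot's base.

How it is judged:
By the outcome, as a careful person would: the job done as asked, in the order asked, and still so for the second after the job is handed in, with the robot touching nothing.
It also fails if it takes over 72 s, if anything falls off the work surface, if the arm or the gripper's body presses on something with over 40 N, if the wrist force passes 120 N, or if a joint passes its speed limit or range.

### The arm

A 6-joint arm with a two-finger parallel gripper is mounted at the origin on a cart in front of the work surface, level with it; the furniture and walls round the work are solid. World frame = base frame: x ahead of the robot, y to its left, z up, the work surface at z = 0. Lengths are in m, angles in rad, forces in N, time in s.
With the tool pointing down it reaches from about 0.375 to 0.975 m from the base axis. Payload 3.8 kg.
Tool frame: the origin (TCP) lies on the centre line of the jaws, within the pads' length; the fingertips stand 17 mm ahead of it and the grasp point (between the pads) lies 2 mm behind it; z points along the fingers, x is the direction in which the jaws open and shut, and the axes are right-handed (so a half turn about z gives the same grasp; the last joint's range is limited). The gripper opens to 88 mm and grips with 3 to 60 N. Pads are 18 mm wide; open, the fingers measure 123 mm over their backs; the gripper's body (75 mm by 187 mm) begins 45 mm behind the grasp point.
Start: joints at [1.145, 0.264, 1.604, -0, 1.274, -0.037], TCP at [0.256, 0.625, 0.256] pointing down, gripper open.
Joint ranges: [-2.63, 2.63], [-0.94, 2.18], [0.31, 2.57], [-1.31, 4.45], [0, 2.66], [-2.55, 2.55]. Speed limits (rad/s): [2.57, 2.57, 3.14, 3.14, 3.14, 3.14].

### API

Orientations are given as a unit quaternion [w, x, y, z].
In Python, from cell import * gives the robot as it stands.
- The arm moves only by the tool carry_out, never from a script. Its argument "commands" is a list of rows, each a list of 4 numbers: the shift along the tool's x, y, z in mm, then the turn about the tool's z in degrees. A call has 1 to 10 rows; each row shifts and turns the commanded pose from where the row before left it, along the tool's axes as they then stand; what a row does not reach is not made up. A row lasts 1/12 s, in which the tool goes at most 41.7 mm and 7.16 degrees, less where a joint would pass 70% of its speed; a pose out of reach is approached as far as the arm can. A call is refused whole if a number of a shift passes 41.7 or a number of a turn 7.16, either way. A call with a gripper value outside its range is refused whole. "jaw" is the opening, from 0 (shut) to 1 (fully open), set as the call begins (left out, the last holds). The fingers move at their own pace and stop on an object; the grip force is fixed at half the most. Time passes only in rows, so rows that do not move let the fingers close. It gives the time, the measured TCP pose, the force and the opening at its end, in the units of the state.
- get_obs(): the state, without advancing time (a new reading comes with each control period).
- camera(name): name is "side" or "top"; returns a dict with "color" (420x560x3 uint8, blue, green, red), "depth" (420x560 float32, m along the optical axis (not along the pixel's ray), 0 where there is no reading), "fx", "fy", "cx", "cy" (pixels), "dist_coeffs" ([k1, k2, p1, p2, k3] as OpenCV has them; the pictures are not rectified), "pose" (4x4, takes a point from camera to world coordinates). Camera axes: x right, y up, looking along -z (the intrinsics and any distortion apply to the point x, -y, -z); pixel columns grow to the right and rows downward; lengths in m; the calibration is good to about 2 mm. A picture is of the moment at which its call begins.
- job_done(): hands the job in, once; it reports no verdict.
The state is a dict: "clock": time; "q": joint angles; "dq": joint speeds; "joint_torque": joint torques, N m; "ee_pos": TCP position; "tool_rot": TCP orientation; "wrist_force": force on the tool from outside, world axes, zero at the start; "ft_torque": the same for the moment, N m; "grip_width": finger opening in m.
Only numpy, scipy, OpenCV 4.12 (cv2) and the standard library are available. Lean on these libraries where they do the work, as an engineer would, in place of code of your own. Each camera call takes 0.05 s, during which the arm holds its last target.

## Working session

There is one attempt and no reset: what is moved stays moved. The work goes in short steps, Python scripts to look and compute and a tool call to move; the robot and the scene stay as the last step left them, time stands still between calls to the robot, and variables do not carry over. Pictures are saved under pics/ and viewed, and the job is handed in when it is done.

Besides the shell and the picture viewer there is one more tool, called after "Emit:" as name(argument=value, ...) on one line, values as JSON. carry_out: Moves the arm, as the interface text tells. Its arguments: {"type":"object","properties":{"commands":{"type":"array","items":{"type":"array","items":{"type":"number"}}},"jaw":{"type":"number"}},"required":["commands"]}

```bash
mkdir -p pics; ls
python3 - <<'E'
from cell import *
import cv2,numpy as np,pickle
o=get_obs(); print(o)
for n in("top","side"):
    c=camera(n); pickle.dump(c,open(f"{n}0.pkl","wb")); cv2.imwrite(f"pics/{n}0.png",c["color"]); print(n,c["fx"],c["fy"],c["cx"],c["cy"],c["dist_coeffs"],np.round(c["pose"],3).tolist())
E
```

```text
pics
{'clock': 0.0, 'q': array([ 1.14507753e+00,  2.64756239e-01,  1.60534290e+00, -8.51958032e-06,
        1.27369272e+00, -3.69252216e-02]), 'dq': array([ 5.44974536e-04, -1.48600938e-03,  1.53644752e-03, -2.12684869e-03,
        1.86151998e-03, -5.04621475e-05]), 'joint_torque': array([ 1.76074744e-03, -5.02103090e+01, -3.56872737e+01,  7.31657376e-02,
        2.93000357e-02, -1.75036785e-04]), 'ee_pos': array([0.25562144, 0.62401417, 0.25440267]), 'tool_rot': array([ 5.82027502e-04,  8.30381937e-01,  5.57193530e-01, -9.32945742e-04]), 'wrist_force': array([0.04869447, 0.05514671, 0.45411712]), 'ft_torque': array([ 0.00888226, -0.03132962, -0.01247197]), 'grip_width': 0.08829348616787926}
top 395.0152385398148 395.0152385398148 276.5685261093424 206.4343193425548 [0.02958734 0.         0.         0.         0.        ] [[0.015, 0.98, -0.197, 0.414], [-1.0, 0.017, 0.008, -0.107], [0.011, 0.196, 0.98, 1.087], [0.0, 0.0, 0.0, 1.0]]
side 532.8795037036173 532.8795037036173 284.9508275696079 210.13699391159784 [-0.11739661  0.          0.          0.          0.        ] [[-0.999, -0.044, 0.026, 0.685], [0.049, -0.679, 0.732, 1.118], [-0.015, 0.733, 0.68, 1.193], [0.0, 0.0, 0.0, 1.0]]
```

View pics/top0.png

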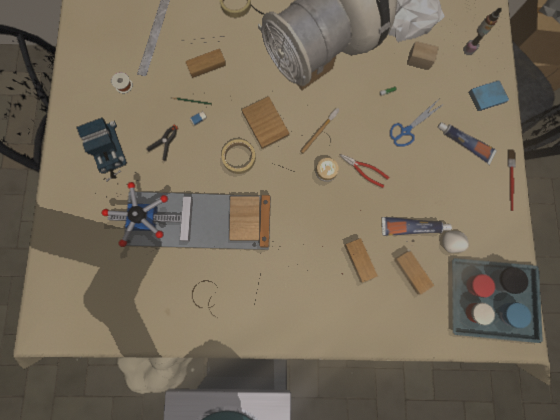

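View pics/side0.png

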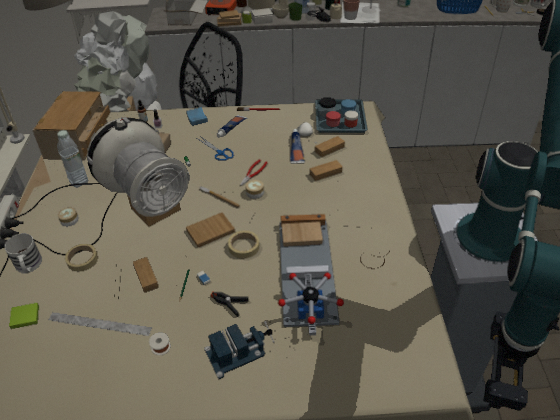

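```bash
cat > h.py <<'E'
import numpy as np,cv2,pickle
def ray(c,u,v):
    K=np.array([[c["fx"],0,c["cx"]],[0,c["fy"],c["cy"]],[0,0,1]])
    p=cv2.undistortPoints(np.array([[[u,v]]],float),K,np.array(c["dist_coeffs"],float))[0,0]
    return np.array([p[0],-p[1],-1.0])
def onz(c,u,v,z):
    P=np.array(c["pose"]);d=P[:3,:3]@ray(c,u,v);o=P[:3,3]
    return o+d*(z-o[2])/d[2]
def dep(c,u,v):
    P=np.array(c["pose"]);d=float(c["depth"][int(round(v)),int(round(u))])
    return P[:3,:3]@(ray(c,u,v)*d)+P[:3,3]
def proj(c,p):
    P=np.array(c["pose"]);q=P[:3,:3].T@(np.array(p,float)-P[:3,3])
    K=np.array([[c["fx"],0,c["cx"]],[0,c["fy"],c["cy"]],[0,0,1]])
    return cv2.projectPoints(np.array([[q[0],-q[1],-q[2]]]),np.zeros(3),np.zeros(3),K,np.array(c["dist_coeffs"],float))[0][0,0]
def load(n): return pickle.load(open(n,"rb"))
def crop(c,x0,y0,x1,y1,s,name):
    im=c["color"][y0:y1,x0:x1]; cv2.imwrite(name,cv2.resize(im,None,fx=s,fy=s,interpolation=cv2.INTER_CUBIC))
E
python3 - <<'E'
from h import *
c=load("top0.pkl");s=load("side0.pkl")
for n,u,v in[("A",361,260),("B",413,272),("C",205,63),("D",320,70)]:
    p=dep(c,u,v);print(n,p.round(3),np.hypot(*p[:2]).round(3))
for n,u,v in[("sA",325,171),("sB",329,147),("hub",311,295)]:
    p=dep(s,u,v);print(n,p.round(3))
print(dep(c,137,214).round(3),dep(c,300,300).round(4),dep(c,244,218).round(4),dep(c,186,218).round(4))
crop(c,330,210,450,310,6,"pics/strips.png");crop(c,90,175,280,260,4,"pics/clamp.png")
crop(s,255,200,365,340,4,"pics/clampS.png")
E
```

```text
A [ 0.485 -0.343  0.029] 0.594
B [ 0.456 -0.48   0.026] 0.662
C [1.052 0.1   0.027] 1.056
D [ 1.018 -0.233  0.06 ] 1.044
sA [ 0.492 -0.325  0.03 ]
sB [ 0.463 -0.46   0.033]
hub [0.591 0.255 0.085]
[0.589 0.241 0.085] [ 0.3779 -0.1826  0.0008] [ 0.5916 -0.0286  0.0367] [0.5889 0.1267 0.0378]
```

View pics/strips.png

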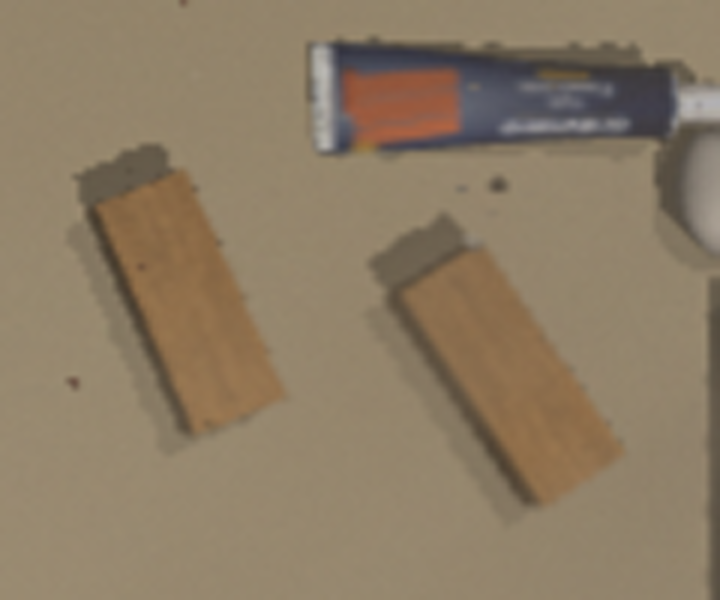

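View pics/clamp.png

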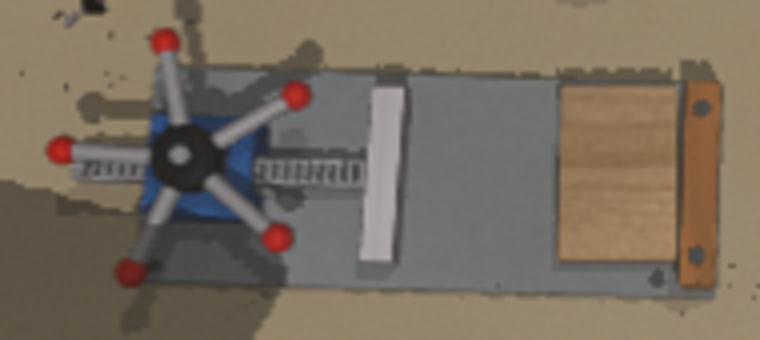

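View pics/clampS.png

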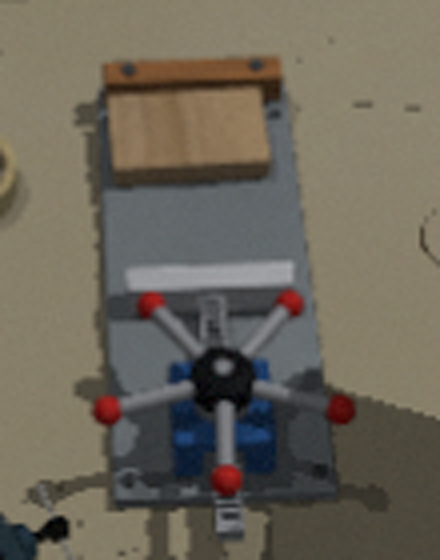

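```bash
cat > m1.py <<'E'
from h import *
c=load("top0.pkl");s=load("side0.pkl")
def P(c,pts,x0,y0,k,z): return np.array([onz(c,(x+.5)/k-.5+x0,(y+.5)/k-.5+y0,z)[:2] for x,y in pts])
def rep(n,q):
    print(n,q.round(4).tolist(),'ctr',q.mean(0).round(4),'edges',[round(float(np.linalg.norm(q[i]-q[i-1])),4) for i in range(len(q))],'ang',[round(float(np.degrees(np.arctan2(*(q[i]-q[i-1])[::-1]))),1) for i in range(len(q))])
rep('strip',P(c,[(97,207),(182,172),(287,397),(193,435)],330,210,6,.028))
T=lambda p,z:P(c,p,90,175,4,z)
S=lambda p,z:P(s,p,255,200,4,z)
rep('fence',T([(687,82),(722,84),(716,288),(680,286)],.04))
rep('board',T([(558,85),(677,86),(677,261),(556,260)],.032))
rep('jaw',T([(374,88),(406,88),(394,261),(359,261)],.0395))
rep('balls',T([(165,41),(296,95),(278,237),(130,272),(62,150)],.075))
rep('hub',T([(187,157)],.084))
rep('S fence',S([(103,65),(278,58),(281,85),(103,87)],.04))
rep('S board',S([(107,90),(262,85),(270,160),(113,170)],.032))
rep('S jaw',S([(125,268),(294,262),(294,281),(128,292)],.0395))
rep('S balls',S([(151,305),(289,302),(341,408),(227,480),(107,410)],.071))
rep('S hub',S([(223,368)],.084))
E
python3 m1.py
```

```text
strip [[0.5267, -0.3032], [0.5431, -0.3417], [0.4444, -0.3851], [0.4273, -0.3432]] ctr [ 0.4854 -0.3433] edges [0.1072, 0.0418, 0.1078, 0.0452] ang [21.9, -66.9, -156.3, 112.3]
fence [[0.6549, -0.074], [0.6539, -0.0978], [0.5153, -0.0964], [0.5163, -0.0725]] ctr [ 0.5851 -0.0852] edges [0.1386, 0.0238, 0.1386, 0.0239] ang [-0.6, -92.4, 179.4, 87.7]
board [[0.6531, 0.0143], [0.6538, -0.067], [0.5338, -0.0698], [0.5332, 0.011]] ctr [ 0.5935 -0.0279] edges [0.12, 0.0813, 0.1201, 0.0809] ang [1.6, -89.5, -178.6, 90.4]
jaw [[0.6471, 0.1376], [0.6475, 0.116], [0.53, 0.1172], [0.5297, 0.1402]] ctr [0.5886 0.1277] edges [0.1175, 0.0215, 0.1175, 0.023] ang [-1.3, -89.0, 179.4, 90.9]
balls [[0.6684, 0.2672], [0.6337, 0.1795], [0.5404, 0.1844], [0.5167, 0.2759], [0.5947, 0.3265]] ctr [0.5908 0.2467] edges [0.0945, 0.0942, 0.0934, 0.0946, 0.093] ang [-38.9, -111.6, 177.0, 104.5, 32.9]
hub [[0.5899, 0.2433]] ctr [0.5899 0.2433] edges [0.0] ang [0.0]
S fence [[0.6568, -0.0973], [0.5188, -0.0964], [0.5197, -0.0658], [0.6579, -0.0725]] ctr [ 0.5883 -0.083 ] edges [0.0249, 0.138, 0.0306, 0.1384] ang [-92.4, 179.6, 88.5, -2.8]
S board [[0.6547, -0.0772], [0.5333, -0.075], [0.5352, 0.0066], [0.654, 0.0094]] ctr [ 0.5943 -0.034 ] edges [0.0866, 0.1214, 0.0815, 0.1189] ang [-89.5, 179.0, 88.7, 1.4]
S jaw [[0.6501, 0.1138], [0.5291, 0.1158], [0.531, 0.1336], [0.6492, 0.1364]] ctr [0.5898 0.1249] edges [0.0226, 0.1211, 0.0179, 0.1182] ang [-87.5, 179.1, 83.9, 1.3]
S balls [[0.635, 0.1758], [0.5406, 0.1791], [0.5161, 0.2713], [0.5953, 0.3236], [0.669, 0.2634]] ctr [0.5912 0.2426] edges [0.094, 0.0945, 0.0955, 0.0949, 0.0952] ang [-111.2, 178.0, 104.9, 33.4, -39.2]
S hub [[0.5915, 0.2435]] ctr [0.5915 0.2435] edges [0.0] ang [0.0]
```

Strip candidates in the top picture are A (361,260), B (413,272), C (205,63) and D (320,70, under the lamp). Their distances from the base are 0.594, 0.662, 1.056 and 1.044 m. A is the one meant, because it is the nearest. The crop confirms a plain 108 x 44 mm block with its top at 28 mm and its long axis at about 23°. The wheel reads q≈1.0, with the spokes at about 15°+72k, and the jaw face is at world y≈0.115.

```bash
cat > plan.py <<'E'
import sys,numpy as np
from scipy.spatial.transform import Rotation as Ro
from cell import get_obs
def yaw(R): return np.degrees(np.arctan2(R[1,0],R[0,0]))
def plan(targets,dec=0,start=None):
    """targets: list of (x,y,z,psi,nrows); psi None keeps"""
    o=get_obs(); w,x,y,z=o["tool_rot"]; R=Ro.from_quat([x,y,z,w]).as_matrix(); p=o["ee_pos"].copy()
    psi=yaw(R); print("now",p.round(4),"psi",round(psi,1),"t",round(o["clock"],2),"F",o["wrist_force"].round(1),"w",round(o["grip_width"],4))
    rows=[]
    for (X,Y,Z,P,n) in targets:
        for k in range(n):
            d=(np.array([X,Y,Z])-p)/(n-k)*1000
            s=np.round(R.T@d,dec)+0.
            t=0. if P is None else np.round(((psi-P+180)%360-180)/(n-k),1)
            rows.append([*map(float,s),float(t)])
            p=p+R@s/1000; R=R@Ro.from_euler('z',t,degrees=True).as_matrix(); psi=yaw(R)
        print("->",p.round(4),round(psi,1))
    for i in range(0,len(rows),10): print(str(rows[i:i+10]).replace('.0,',',').replace('.0]',']'))
    m=np.array(rows);print("max",np.abs(m).max(0),np.linalg.norm(m[:,:3],axis=1).max())
E
python3 - <<'E'
from plan import plan
plan([(.5,.1,.2,-2,15),(.485,-.343,.16,-67.2,12),(.485,-.343,.075,-67.2,4)])
E
```

```text
now [0.2556 0.6241 0.2545] psi 67.7 t 0.1 F [-0.4  0.8 -0.7] w 0.0881
-> [0.5004 0.1004 0.2003] -2.0
-> [ 0.485  -0.3426  0.1601] -67.2
-> [ 0.4849 -0.3428  0.0751] -67.2
[[-26, 28, 4, 4.6], [-24, 30, 4, 4.7], [-21, 32, 4, 4.6], [-19, 34, 4, 4.7], [-16, 35, 4, 4.6], [-13, 36, 4, 4.7], [-10, 37, 3, 4.6], [-7, 38, 4, 4.7], [-3, 38, 3, 4.6], [0, 39, 4, 4.7]]
[[3, 39, 3, 4.6], [6, 38, 4, 4.7], [9, 38, 3, 4.6], [11, 37, 4, 4.7], [15, 35, 3, 4.6], [0, 37, 3, 5.4], [3, 37, 3, 5.4], [7, 36, 4, 5.4], [10, 35, 3, 5.4], [14, 34, 4, 5.5]]
[[17, 33, 3, 5.4], [20, 31, 4, 5.5], [23, 29, 3, 5.4], [25, 27, 4, 5.5], [28, 25, 3, 5.4], [30, 22, 4, 5.5], [32, 18, 3, 5.4], [0, 0, 21, 0], [0, 0, 21, 0], [0, 0, 22, 0]]
[[0, 0, 21, 0]]
max [32.  39.  22.   5.5] 39.230090491866065
```

Emit:
carry_out(commands=[[-26,28,4,4.6],[-24,30,4,4.7],[-21,32,4,4.6],[-19,34,4,4.7],[-16,35,4,4.6],[-13,36,4,4.7],[-10,37,3,4.6],[-7,38,4,4.7],[-3,38,3,4.6],[0,39,4,4.7]], jaw=1)

```text
clock: 0.93
ee_pos: [0.4184, 0.2741, 0.2174]
tool_rot: [0.0, 0.983, 0.182, -0.0]
wrist_force: [0.8, 1.3, 0.4]
grip_width: 0.088
```

Emit:
carry_out(commands=[[3,39,3,4.6],[6,38,4,4.7],[9,38,3,4.6],[11,37,4,4.7],[15,35,3,4.6],[0,37,3,5.4],[3,37,3,5.4],[7,36,4,5.4],[10,35,3,5.4],[14,34,4,5.5]])

```text
clock: 1.77
ee_pos: [0.4936, -0.0845, 0.1833]
tool_rot: [-0.0, 0.967, -0.253, -0.0]
wrist_force: [0.7, -1.0, -0.5]
grip_width: 0.0884
```

Emit:
carry_out(commands=[[17,33,3,5.4],[20,31,4,5.5],[23,29,3,5.4],[25,27,4,5.5],[28,25,3,5.4],[30,22,4,5.5],[32,18,3,5.4],[0,0,0,0],[0,0,0,0],[0,0,0,0]])

```text
clock: 2.6
ee_pos: [0.4848, -0.3413, 0.159]
tool_rot: [-0.0, 0.833, -0.553, -0.001]
wrist_force: [-0.3, -0.1, 0.5]
grip_width: 0.088
```

Run:
```python
from plan import plan
plan([(.485,-.343,.075,-67.2,4)])
from cell import *
from h import *
c=camera("side");pickle.dump(c,open("side1.pkl","wb"));crop(c,270,90,400,220,5,"pics/s1.png")
```

```text
now [ 0.4848 -0.3413  0.159 ] psi -67.2 t 2.6 F [-0.3 -0.1  0.5] w 0.088
-> [ 0.4855 -0.343   0.075 ] -67.2
[[0, 0, 21, 0], [1, 0, 21, 0], [0, 0, 21, 0], [1, 0, 21, 0]]
max [ 1.  0. 21.  0.] 21.02379604162864
```

View pics/s1.png

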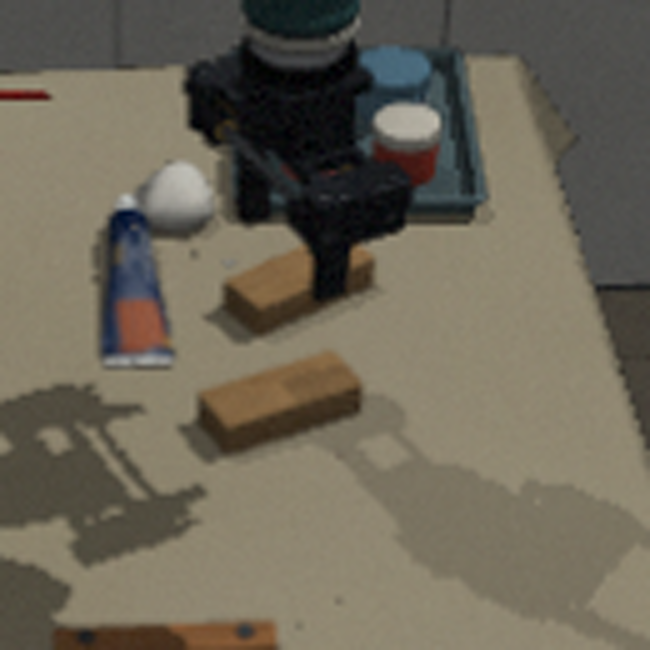

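Emit:
carry_out(commands=[[0,0,30,0],[1,0,30,0],[0,0,30,0],[1,0,20,0],[0,0,15,0],[0,0,10,0],[0,0,0,0],[0,0,0,0]])

```text
clock: 3.32
ee_pos: [0.4863, -0.3427, 0.0248]
tool_rot: [-0.0, 0.833, -0.553, -0.0]
wrist_force: [0.2, 0.0, -0.1]
grip_width: 0.0883
```

Emit:
carry_out(commands=[[0,0,0,0],[0,0,0,0],[0,0,0,0],[0,0,0,0],[0,0,0,0],[0,0,0,0],[0,0,0,0],[0,0,0,0]], jaw=0)

```text
clock: 3.98
ee_pos: [0.4862, -0.344, 0.0249]
tool_rot: [0.0, 0.833, -0.553, 0.0]
wrist_force: [-0.5, -0.2, 2.5]
grip_width: 0.0447
```

Emit:
carry_out(commands=[[0,0,-10,0],[0,0,-20,0],[0,0,-30,0],[0,0,-30,0],[0,0,-30,0],[0,0,0,0],[0,0,0,0]])

```text
clock: 4.57
ee_pos: [0.4876, -0.3449, 0.1479]
tool_rot: [0.0, 0.833, -0.553, 0.003]
wrist_force: [-0.3, -0.1, -1.4]
grip_width: 0.0447
```

Run:
```python
from plan import plan
plan([(.594,.060,.15,-90.8,13)])
from cell import *
from h import *
c=camera("side");pickle.dump(c,open("side2.pkl","wb"));crop(c,270,90,400,220,5,"pics/s2.png")
```

```text
now [ 0.4876 -0.3449  0.1479] psi -67.2 t 4.57 F [-0.3 -0.1 -1.4] w 0.0447
-> [0.5939 0.0598 0.15  ] -90.8
[[-26, -20, 0, 1.8], [-26, -19, 0, 1.8], [-27, -18, 0, 1.8], [-27, -17, 0, 1.8], [-28, -16, 0, 1.8], [-28, -15, 0, 1.8], [-29, -15, 0, 1.8], [-29, -14, 0, 1.8], [-30, -13, -1, 1.8], [-30, -11, 0, 1.9]]
[[-30, -11, -1, 1.8], [-30, -10, 0, 1.9], [-31, -8, -1, 1.8]]
max [31.  20.   1.   1.9] 32.802438933713454
```

View pics/s2.png

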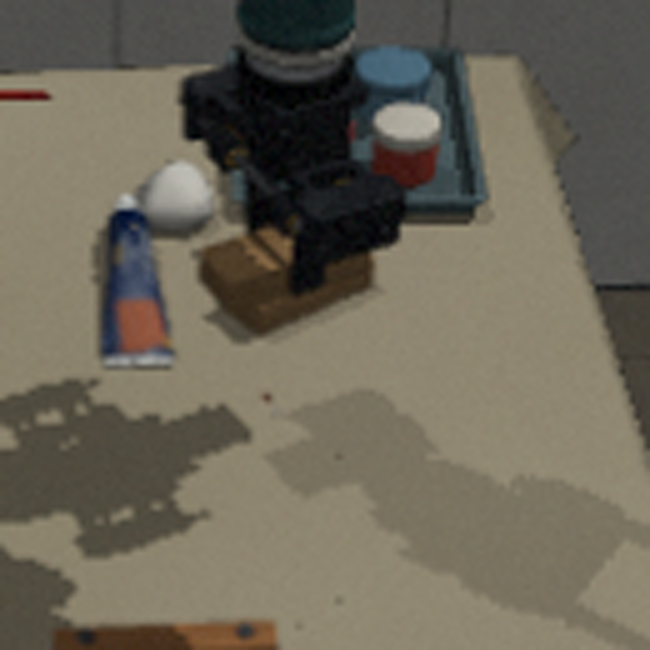

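Emit:
carry_out(commands=[[-26,-20,0,1.8],[-26,-19,0,1.8],[-27,-18,0,1.8],[-27,-17,0,1.8],[-28,-16,0,1.8],[-28,-15,0,1.8],[-29,-15,0,1.8],[-29,-14,0,1.8],[-30,-13,-1,1.8],[-30,-11,0,1.9]])

```text
clock: 5.45
ee_pos: [0.5666, -0.0297, 0.1434]
tool_rot: [0.001, 0.735, -0.678, -0.002]
wrist_force: [0.2, 0.1, -1.9]
grip_width: 0.0448
```

Emit:
carry_out(commands=[[-30,-11,-1,1.8],[-30,-10,0,1.9],[-31,-8,-1,1.8],[0,0,15,0],[0,0,15,0],[0,0,0,0],[0,0,0,0],[0,0,0,0]])

```text
clock: 6.12
ee_pos: [0.5916, 0.0606, 0.1168]
tool_rot: [-0.001, -0.702, 0.712, 0.001]
wrist_force: [-0.4, 0.5, -0.6]
grip_width: 0.045
```

Run:
```python
from cell import *
from h import *
from plan import plan
plan([(.594,.060,.0365,-90.8,6)])
c=camera("side");pickle.dump(c,open("side3.pkl","wb"));crop(c,240,170,390,320,5,"pics/s3.png")
t=camera("top");pickle.dump(t,open("top3.pkl","wb"));crop(t,130,140,300,270,4,"pics/t3.png")
```

```text
now [0.5916 0.0606 0.1168] psi -90.8 t 6.12 F [-0.4  0.5 -0.6] w 0.045
-> [0.5945 0.0596 0.0368] -90.8
[[0, 0, 13, 0], [0, -1, 13, 0], [0, 0, 14, 0], [0, -1, 13, 0], [0, 0, 14, 0], [1, -1, 13, 0]]
max [ 1.  1. 14.  0.] 14.0
```

View pics/s3.png

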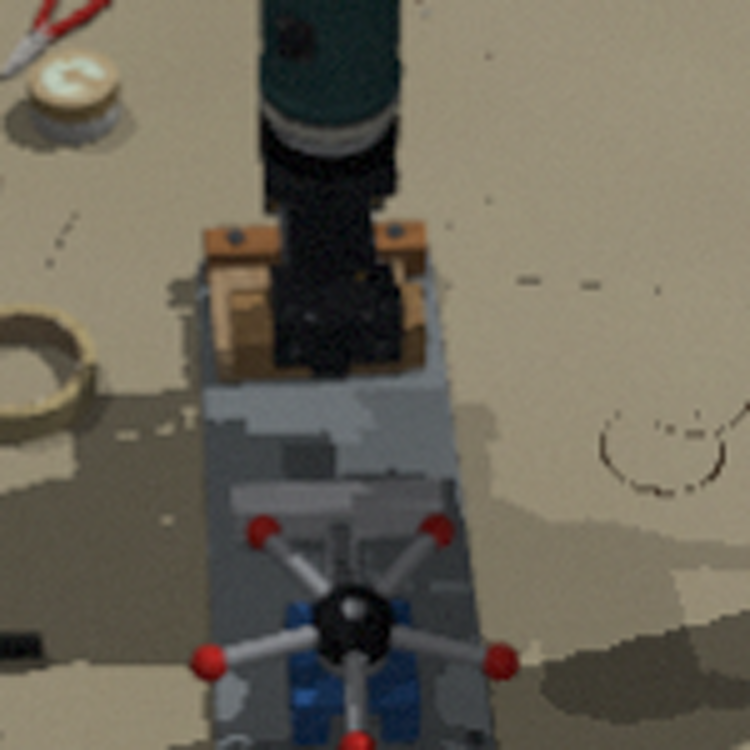

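View pics/t3.png

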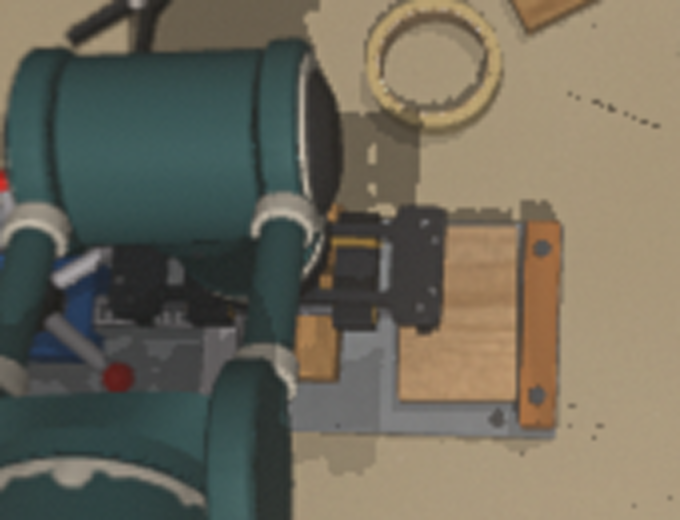

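Run:
```python
from h import *
t=load("top3.pkl");s=load("side3.pkl")
for z in(.12,.092): print(z,[onz(t,(x+.5)/4-.5+130,(y+.5)/4-.5+140,z).round(4) for x,y in[(298,379),(338,381),(298,350)]])
for z in(.12,.092): print(z,[onz(s,(x+.5)/5-.5+240,(y+.5)/5-.5+170,z).round(4) for x,y in[(230,290),(426,300)]])
crop(s,270,215,340,255,10,"pics/s3b.png");crop(t,195,190,245,240,12,"pics/t3b.png")
```

```text
0.12 [array([0.5352, 0.0616, 0.12  ]), array([0.5344, 0.0371, 0.12  ]), array([0.5532, 0.0626, 0.12  ])]
0.092 [array([0.5387, 0.0665, 0.092 ]), array([0.5379, 0.0413, 0.092 ]), array([0.5572, 0.0675, 0.092 ])]
0.12 [array([0.6459, 0.0367, 0.12  ]), array([0.535 , 0.0519, 0.12  ])]
0.092 [array([0.6449, 0.0084, 0.092 ]), array([0.5311, 0.0241, 0.092 ])]
```

View pics/s3b.png

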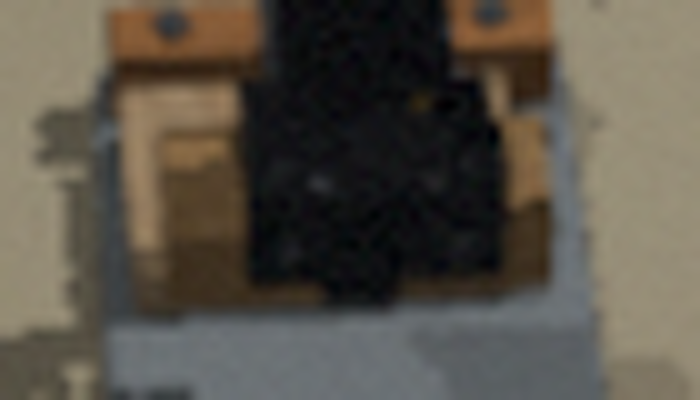

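View pics/t3b.png

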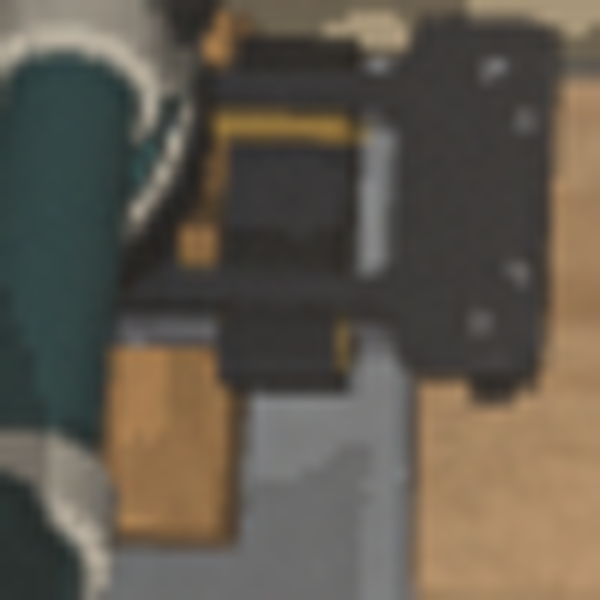

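Emit:
carry_out(commands=[[0,-1,15,0],[0,-1,20,0],[0,-1,18,0],[0,-1,12,0],[0,0,8,0],[0,0,5,0],[0,0,1,0],[0,0,0,0],[0,0,0,0]])

```text
clock: 6.97
ee_pos: [0.5972, 0.0609, 0.0396]
tool_rot: [0.001, -0.702, 0.712, -0.001]
wrist_force: [0.4, -0.2, -1.5]
grip_width: 0.0447
```

Run:
```python
from cell import *
from h import *
c=camera("side");pickle.dump(c,open("side4.pkl","wb"));crop(c,260,195,360,290,7,"pics/s4.png")
```

```text
(no output)
```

View pics/s4.png

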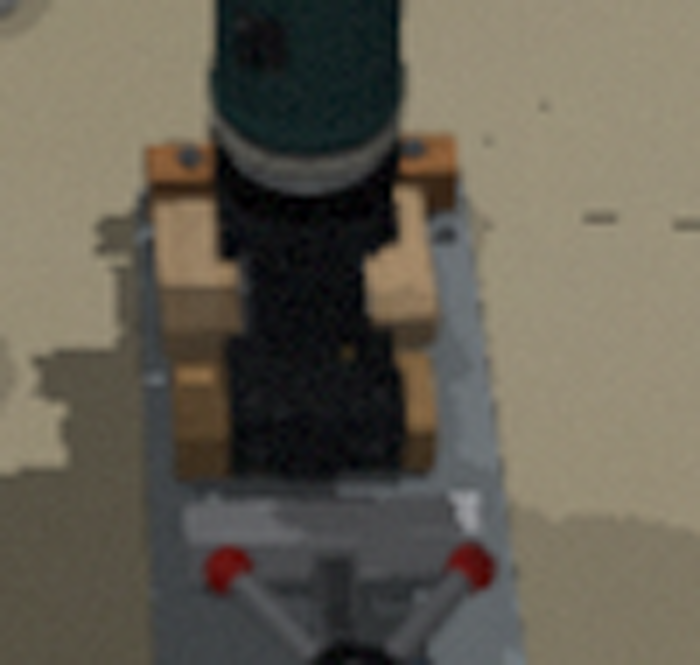

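Run:
```python
from h import *
from plan import plan
s=load("side4.pkl")
f=lambda x,y,z: onz(s,(x+.5)/7-.5+260,(y+.5)/7-.5+195,z).round(4)
print("strip top",f(176,367,.0427),f(433,352,.0427)); print("strip front top",f(176,412,.0427),f(435,408,.0427),"bot",f(176,475,.0147),f(434,472,.0147))
print("board front",f(162,286,.032),f(436,286,.032),"bot",f(164,340,.012),f(434,336,.012));plan([(.595,.06,.0369,-90.8,1)])
```

```text
strip top [0.6498 0.0399 0.0427] [0.5408 0.0381 0.0427]
strip front top [0.6511 0.0655 0.0427] [0.5431 0.0701 0.0427] bot [0.652  0.0757 0.0147] [0.5437 0.0809 0.0147]
board front [ 0.6532 -0.0188  0.032 ] [ 0.5343 -0.0112  0.032 ] bot [ 0.6533 -0.0054  0.012 ] [ 5.356e-01 -3.000e-04  1.200e-02]
now [0.5973 0.061  0.0397] psi -90.8 t 7.02 F [-0.7  0.2 -1.6] w 0.0448
-> [0.5953 0.06   0.0367] -90.8
[[1, 2, 3, 0]]
max [1. 2. 3. 0.] 3.7416573867739413
```

Emit:
carry_out(commands=[[0,2,1,0],[0,1,1,0],[0,0,1,0],[0,0,0,0],[0,0,0,0],[0,0,0,0]])

```text
clock: 7.52
ee_pos: [0.5935, 0.061, 0.0369]
tool_rot: [0.0, -0.702, 0.712, -0.0]
wrist_force: [-2.2, -0.0, 6.1]
grip_width: 0.0445
```

Emit:
carry_out(commands=[[0,0,0,0],[0,0,0,0],[0,0,0,0],[0,0,0,0],[0,0,0,0]], jaw=0.62)

```text
clock: 7.93
ee_pos: [0.5933, 0.0609, 0.0355]
tool_rot: [-0.0, -0.702, 0.712, 0.0]
wrist_force: [-0.3, 0.4, -0.9]
grip_width: 0.0547
```

Emit:
carry_out(commands=[[0,0,-5,0],[0,0,-15,0],[0,0,-30,0],[0,0,-40,0],[0,0,-40,0],[0,0,0,0],[0,0,0,0]])

```text
clock: 8.52
ee_pos: [0.5961, 0.0611, 0.17]
tool_rot: [0.003, -0.702, 0.712, -0.003]
wrist_force: [-0.4, 0.0, -0.2]
grip_width: 0.0542
```

Run:
```python
from cell import *
from h import *
c=camera("side");pickle.dump(c,open("side5.pkl","wb"));crop(c,245,195,355,340,4,"pics/s5.png")
t=camera("top");pickle.dump(t,open("top5.pkl","wb"));crop(t,90,175,280,260,4,"pics/t5.png")
```

```text
(no output)
```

View pics/s5.png

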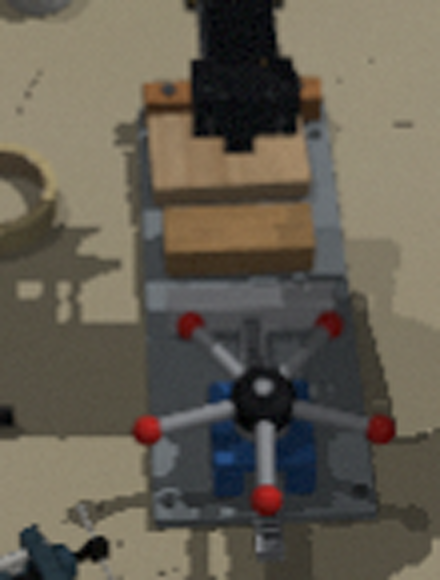

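View pics/t5.png

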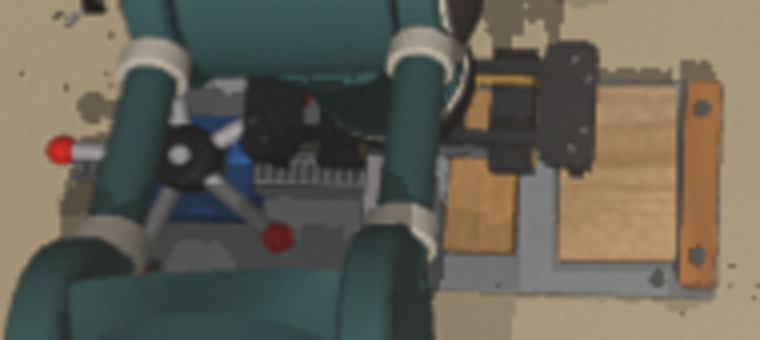

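Run:
```python
from h import *
s=load("side5.pkl");t=load("top5.pkl")
f=lambda x,y,z: onz(s,(x+.5)/4-.5+245,(y+.5)/4-.5+195,z).round(4)
print("strip top",f(164,206,.04),f(311,204,.04),"front",f(166,252,.04),f(314,248,.04))
print("board front",f(153,193,.032),f(308,186,.032))
g=lambda x,y,z: onz(t,(x+.5)/4-.5+90,(y+.5)/4-.5+175,z).round(4)
print("strip -x",g(446,250,.04),g(515,253,.04),"board",g(556,260,.032),g(677,261,.032))
```

```text
strip top [0.6469 0.0339 0.04  ] [0.5379 0.0389 0.04  ] front [0.6477 0.0798 0.04  ] [0.5401 0.0827 0.04  ]
board front [0.6542 0.0125 0.032 ] [0.5373 0.0127 0.032 ]
strip -x [0.5378 0.0832 0.04  ] [0.5365 0.0375 0.04  ] board [0.5332 0.011  0.032 ] [ 0.5338 -0.0698  0.032 ]
```

```bash
cat >> plan.py <<'E'
AX=np.array([.591,.2445])
def at(a,z,n,R=.061): 
    return (AX[0]+R*np.cos(np.radians(a)),AX[1]+R*np.sin(np.radians(a)),z,a-90,n)
def arc(a0,a1,z,step=6,R=.061):
    n=int(np.ceil(abs(a1-a0)/step)); return [at(a0+(a1-a0)*(k+1)/n,z,1,R) for k in range(n)]
E
python3 - <<'E'
from plan import *
from h import *
plan([(.56,.16,.165,10,15),at(195,.15,14)])
t=load("top0.pkl")
m=0
for u in range(75,130,3):
  for v in range(115,180,3):
    p=dep(t,u,v)
    if p[2]>.045 : m=max(m,p[2]); 
    if p[2]>.09: print(p.round(3))
print(m)
E
```

```text
now [0.5929 0.0609 0.1654] psi -90.8 t 8.62 F [-0.4  0.5 -0.8] w 0.0548
-> [0.56   0.1604 0.1654] 10.0
-> [0.5321 0.2284 0.1504] 105.0
[[-7, 2, 0, -6.7], [-7, 2, 0, -6.7], [-7, 1, 0, -6.7], [-7, 0, 0, -6.7], [-7, -1, 0, -6.7], [-7, -2, 0, -6.7], [-6, -2, 0, -6.7], [-6, -3, 0, -6.7], [-6, -4, 0, -6.7], [-5, -5, 0, -6.7]]
[[-5, -5, 0, -6.8], [-4, -6, 0, -6.7], [-3, -6, 0, -6.8], [-2, -6, 0, -6.7], [-2, -7, 0, -6.8], [-1, -5, 1, -6.8], [-1, -5, 1, -6.8], [0, -5, 1, -6.8], [1, -5, 1, -6.8], [1, -5, 1, -6.8]]
[[2, -5, 1, -6.8], [3, -5, 1, -6.8], [3, -4, 1, -6.8], [4, -4, 1, -6.8], [4, -3, 1, -6.8], [4, -3, 1, -6.7], [5, -3, 1, -6.8], [5, -2, 2, -6.7], [5, -1, 1, -6.8]]
max [7.  7.  2.  6.8] 7.280109889280518
[ 0.414 -0.107  1.087]
1.0872641062181525
```

Emit:
carry_out(commands=[[-7,2,0,-6.7],[-7,2,0,-6.7],[-7,1,0,-6.7],[-7,0,0,-6.7],[-7,-1,0,-6.7],[-7,-2,0,-6.7],[-6,-2,0,-6.7],[-6,-3,0,-6.7],[-6,-4,0,-6.7],[-5,-5,0,-6.7]], jaw=0)

```text
clock: 9.45
ee_pos: [0.569, 0.1274, 0.1626]
tool_rot: [0.001, 0.979, -0.203, -0.003]
wrist_force: [0.9, 0.0, -0.0]
grip_width: 0.0005
```

Emit:
carry_out(commands=[[-5,-5,0,-6.8],[-4,-6,0,-6.7],[-3,-6,0,-6.8],[-2,-6,0,-6.7],[-2,-7,0,-6.8],[-1,-5,1,-6.8],[-1,-5,1,-6.8],[0,-5,1,-6.8],[1,-5,1,-6.8],[1,-5,1,-6.8]])

```text
clock: 10.28
ee_pos: [0.5484, 0.1834, 0.1577]
tool_rot: [-0.0, 0.926, 0.378, -0.003]
wrist_force: [-0.4, 0.4, -0.3]
grip_width: 0.0003
```

Emit:
carry_out(commands=[[2,-5,1,-6.8],[3,-5,1,-6.8],[3,-4,1,-6.8],[4,-4,1,-6.8],[4,-3,1,-6.8],[4,-3,1,-6.7],[5,-3,1,-6.8],[5,-2,2,-6.7],[5,-1,1,-6.8],[0,0,0,0]])

```text
clock: 11.12
ee_pos: [0.5305, 0.2283, 0.1476]
tool_rot: [-0.002, 0.607, 0.795, -0.002]
wrist_force: [0.0, 0.7, -0.9]
grip_width: 0.0005
```

Run:
```python
from plan import *
from h import *
plan([at(195,.072,4)]+arc(195,171,.072))
from cell import *
c=camera("side");pickle.dump(c,open("side6.pkl","wb"));crop(c,245,195,375,340,4,"pics/s6.png")
```

```text
now [0.5305 0.2283 0.1476] psi 105.2 t 11.12 F [ 0.   0.7 -0.9] w 0.0005
-> [0.532  0.2287 0.0716] 105.0
-> [0.5304 0.2345 0.0716] 99.0
-> [0.5303 0.2416 0.0716] 93.0
-> [0.53   0.2476 0.0716] 87.0
-> [0.5303 0.2536 0.0716] 81.0
[[0, 1, 19, 0.1], [0, 0, 19, 0], [0, 1, 19, 0.1], [0, 0, 19, 0], [6, 0, 0, 6], [7, 1, 0, 6], [6, 0, 0, 6], [6, 0, 0, 6]]
max [ 7.  1. 19.  6.] 19.026297590440446
```

View pics/s6.png

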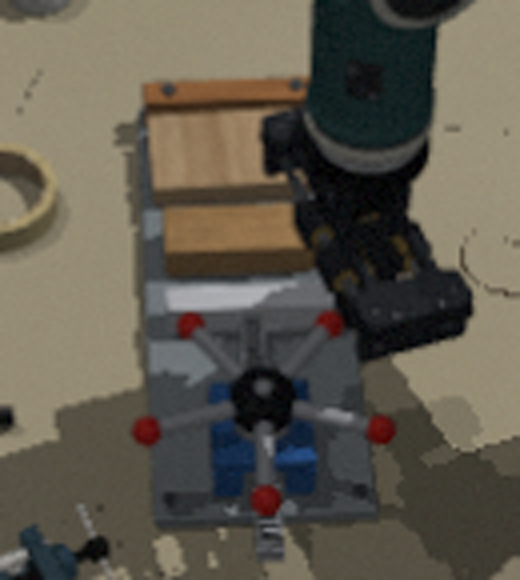

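Emit:
carry_out(commands=[[0,1,19,0],[0,0,19,0],[0,1,19,0],[0,0,18,0],[0,0,0,0]])

```text
clock: 11.58
ee_pos: [0.5309, 0.2272, 0.0706]
tool_rot: [-0.002, 0.61, 0.792, -0.004]
wrist_force: [-0.5, -0.5, 0.0]
grip_width: 0.0001
```

Emit:
carry_out(commands=[[6,0,0,6],[7,1,0,6],[6,0,0,6],[6,0,0,6]])

```text
clock: 11.92
ee_pos: [0.5322, 0.2525, 0.0754]
tool_rot: [0.0, 0.763, 0.647, -0.002]
wrist_force: [-0.4, -4.6, -0.9]
grip_width: 0.0005
```

Run:
```python
from plan import *
from h import *
plan(arc(171,105,.072))
from cell import *
c=camera("side");pickle.dump(c,open("side7.pkl","wb"));crop(c,245,195,375,340,4,"pics/s7.png")
```

```text
now [0.5322 0.2525 0.0754] psi 80.6 t 11.92 F [-0.4 -4.6 -0.9] w 0.0005
-> [0.5325 0.2605 0.0724] 75.0
-> [0.5341 0.2663 0.0724] 69.0
-> [0.5362 0.2719 0.0723] 63.0
-> [0.5403 0.2777 0.0723] 57.0
-> [0.5436 0.2827 0.0723] 51.0
-> [0.548  0.2882 0.0723] 45.0
-> [0.5529 0.2917 0.0722] 39.0
-> [0.5576 0.2955 0.0722] 33.0
-> [0.5634 0.2993 0.0722] 27.0
-> [0.5692 0.3011 0.0722] 21.0
-> [0.5748 0.3033 0.0722] 15.0
[[8, -1, 3, 5.6], [6, 0, 0, 6], [6, 0, 0, 6], [7, 1, 0, 6], [6, 0, 0, 6], [7, 0, 0, 6], [6, 1, 0, 6], [6, 0, 0, 6], [7, 0, 0, 6], [6, 1, 0, 6]]
[[6, 0, 0, 6]]
max [8. 1. 3. 6.] 8.602325267042627
```

View pics/s7.png

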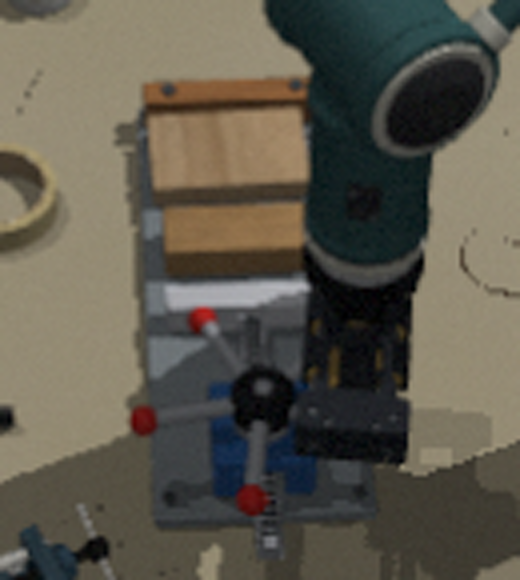

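Emit:
carry_out(commands=[[7,0,1,6],[6,0,0,6],[6,0,0,6],[7,1,0,6],[6,0,0,6],[7,0,0,6],[6,1,0,6],[6,0,0,6],[7,0,0,6],[6,1,0,6]])

```text
clock: 12.8
ee_pos: [0.5694, 0.3011, 0.0748]
tool_rot: [0.0, 0.984, 0.18, -0.002]
wrist_force: [-4.9, 1.4, 3.0]
grip_width: 0.0006
```

Run:
```python
from plan import *
from h import *
plan(arc(111,99,.072))
from cell import *
c=camera("side");pickle.dump(c,open("side8.pkl","wb"));crop(c,225,195,375,340,4,"pics/s8.png")
```

```text
now [0.5694 0.3011 0.0748] psi 20.7 t 12.8 F [-4.9  1.4  3. ] w 0.0006
-> [0.575  0.3033 0.0718] 15.0
-> [0.5817 0.3051 0.0717] 9.0
[[6, 0, 3, 5.7], [7, 0, 0, 6]]
max [7. 0. 3. 6.] 7.0
```

View pics/s8.png

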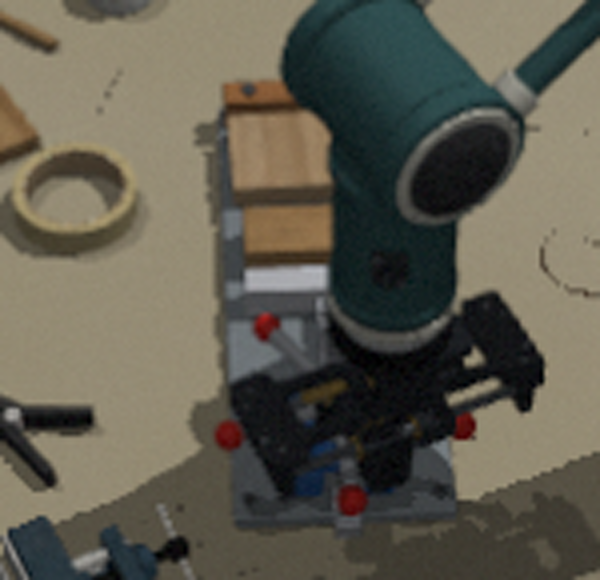

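Run:
```python
from plan import *
p=plan([at(115,.0735,1),at(115,.122,3),at(196,.122,12),at(196,.0735,3)])
```

```text
now [0.5707 0.3015 0.075 ] psi 20.5 t 12.85 F [-3.  -0.5  0.7] w 0.0003
-> [0.5651 0.2994 0.073 ] 25.0
-> [0.5652 0.2994 0.122 ] 25.0
-> [0.5327 0.2277 0.1221] 106.0
-> [0.5326 0.2277 0.0731] 106.0
[[-6, 0, 2, -4.5], [0, 0, -16, -0], [0, 0, -16, -0], [0, 0, -17, -0], [-5, 4, 0, -6.8], [-5, 4, 0, -6.7], [-6, 3, 0, -6.8], [-6, 2, 0, -6.7], [-6, 2, 0, -6.8], [-7, 1, 0, -6.7]]
[[-7, 0, 0, -6.8], [-6, -1, 0, -6.7], [-6, -2, 0, -6.8], [-6, -2, 0, -6.7], [-6, -3, 0, -6.8], [-6, -4, 0, -6.7], [0, 0, 16, -0], [0, 0, 16, -0], [0, 0, 17, -0]]
max [ 7.   4.  17.   6.8] 17.0
```

Emit:
carry_out(commands=[[-6,0,0,-4.5],[0,0,-16,0],[0,0,-16,0],[0,0,-17,0],[-5,4,0,-6.8],[-5,4,0,-6.7],[-6,3,0,-6.8],[-6,2,0,-6.7],[-6,2,0,-6.8],[-7,1,0,-6.7]])

```text
clock: 13.68
ee_pos: [0.5501, 0.2626, 0.1242]
tool_rot: [0.0, 0.836, 0.548, 0.0]
wrist_force: [0.3, -0.1, -0.2]
grip_width: 0.0001
```

Emit:
carry_out(commands=[[-7,0,0,-6.8],[-6,-1,0,-6.7],[-6,-2,0,-6.8],[-6,-2,0,-6.7],[-6,-3,0,-6.8],[-6,-4,0,-6.7],[0,0,0,0]])

```text
clock: 14.27
ee_pos: [0.5329, 0.226, 0.1239]
tool_rot: [0.0, 0.596, 0.803, -0.0]
wrist_force: [-0.6, 0.0, -0.2]
grip_width: 0.0007
```

Run:
```python
from plan import *
from h import *
p=plan([at(196,.0725,3)]+arc(196,106,.0725))
from cell import *
c=camera("side");pickle.dump(c,open("side9.pkl","wb"));crop(c,225,195,375,340,4,"pics/s9.png")
```

```text
now [0.5329 0.226  0.1239] psi 106.8 t 14.27 F [-0.6  0.  -0.2] w 0.0007
-> [0.5324 0.2278 0.0729] 106.0
-> [0.5307 0.2336 0.0729] 100.0
-> [0.5305 0.2407 0.0729] 94.0
-> [0.5301 0.2467 0.0729] 88.0
-> [0.5303 0.2527 0.0729] 82.0
-> [0.5323 0.2595 0.0729] 76.0
-> [0.5337 0.2653 0.0729] 70.0
-> [0.5358 0.2709 0.0729] 64.0
-> [0.5397 0.2768 0.0729] 58.0
-> [0.5429 0.2819 0.0729] 52.0
-> [0.5472 0.2874 0.0729] 46.0
-> [0.5521 0.291  0.0729] 40.0
-> [0.5567 0.2948 0.0729] 34.0
-> [0.5625 0.2988 0.0729] 28.0
-> [0.5683 0.3007 0.0729] 22.0
-> [0.5738 0.3029 0.0729] 16.0
[[1, 0, 17, 0.3], [0, 0, 17, 0.2], [1, 0, 17, 0.3], [6, 0, 0, 6], [7, 1, 0, 6], [6, 0, 0, 6], [6, 0, 0, 6], [7, 1, 0, 6], [6, 0, 0, 6], [6, 0, 0, 6]]
[[7, 1, 0, 6], [6, 0, 0, 6], [7, 0, 0, 6], [6, 1, 0, 6], [6, 0, 0, 6], [7, 0, 0, 6], [6, 1, 0, 6], [6, 0, 0, 6]]
max [ 7.  1. 17.  6.] 17.029386365926403
```

View pics/s9.png

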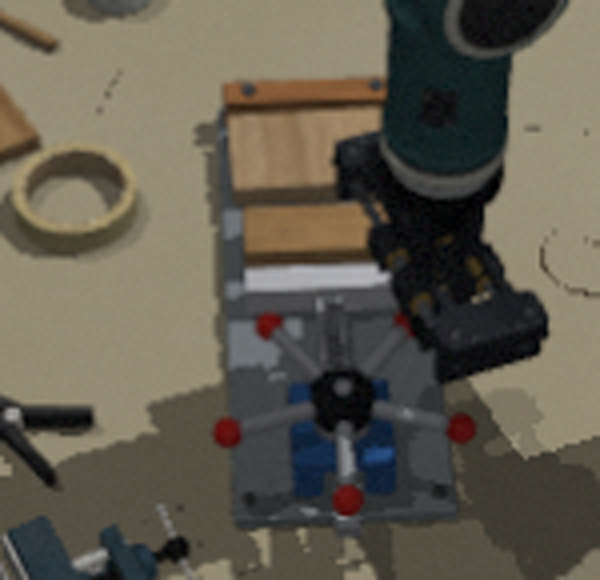

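Emit:
carry_out(commands=[[1,0,17,0.3],[0,0,17,0.2],[1,0,16,0.3],[6,0,0,6],[7,1,0,6],[6,0,0,6],[6,0,0,6],[7,1,0,6],[6,0,0,6],[6,0,0,6]])

```text
clock: 15.15
ee_pos: [0.5349, 0.2713, 0.0727]
tool_rot: [0.0, 0.851, 0.525, -0.002]
wrist_force: [-2.6, -4.2, 0.9]
grip_width: 0.0001
```

Emit:
carry_out(commands=[[7,1,0,6],[6,0,0,6],[7,0,0,6],[6,1,0,6],[6,0,0,6],[7,0,0,6],[6,1,0,6],[6,0,0,6]])

```text
clock: 15.82
ee_pos: [0.5728, 0.3049, 0.0728]
tool_rot: [-0.0, 0.991, 0.133, -0.002]
wrist_force: [-5.4, 2.6, -0.2]
grip_width: 0.0004
```

Run:
```python
from plan import *
from h import *
p=plan([at(111,.0735,1),at(111,.122,3),at(191,.122,12),at(191,.0725,3)])
from cell import *
c=camera("side");pickle.dump(c,open("side10.pkl","wb"));crop(c,225,195,375,340,4,"pics/s10.png")
```

```text
now [0.5728 0.3049 0.0728] psi 15.3 t 15.82 F [-5.4  2.6 -0.2] w 0.0004
-> [0.5694 0.3019 0.0738] 21.0
-> [0.5687 0.3015 0.1218] 21.0
-> [0.5309 0.2324 0.1219] 101.0
-> [0.5316 0.2326 0.0729] 101.0
[[-4, 2, -1, -5.7], [0, 0, -16, -0], [0, 0, -16, -0], [-1, 0, -16, -0], [-5, 4, 0, -6.7], [-5, 4, 0, -6.7], [-6, 3, 0, -6.7], [-6, 2, 0, -6.7], [-6, 2, 0, -6.7], [-7, 1, 0, -6.6]]
[[-7, 0, 0, -6.7], [-6, -1, 0, -6.6], [-6, -2, 0, -6.7], [-6, -2, 0, -6.6], [-6, -3, 0, -6.7], [-6, -4, 0, -6.6], [0, 0, 16, -0], [0, 0, 17, -0], [0, 1, 16, -0]]
max [ 7.   4.  17.   6.7] 17.0
```

View pics/s10.png

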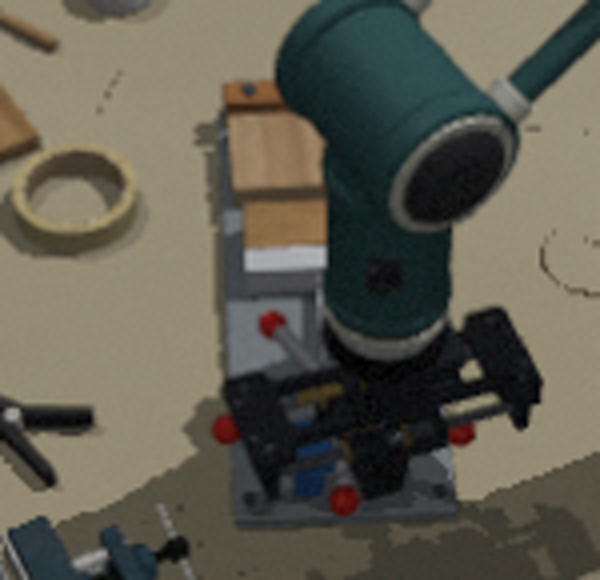

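Emit:
carry_out(commands=[[-5,1,0,-5.7],[0,0,-16,0],[0,0,-16,0],[-1,0,-16,0],[-5,4,0,-6.7],[-5,4,0,-6.7],[-6,3,0,-6.7],[-6,2,0,-6.7],[-6,2,0,-6.7],[-7,1,0,-6.6]])

```text
clock: 16.7
ee_pos: [0.5517, 0.2663, 0.1221]
tool_rot: [0.0, 0.858, 0.514, 0.001]
wrist_force: [-0.1, 0.4, -0.3]
grip_width: 0.0005
```

Emit:
carry_out(commands=[[-7,0,0,-6.7],[-6,-1,0,-6.6],[-6,-2,0,-6.7],[-6,-2,0,-6.6],[-6,-3,0,-6.7],[-6,-4,0,-6.6],[0,0,0,0]])

```text
clock: 17.28
ee_pos: [0.5315, 0.2311, 0.1219]
tool_rot: [0.0, 0.632, 0.775, -0.0]
wrist_force: [0.1, -0.3, 0.0]
grip_width: 0.0004
```

Run:
```python
from plan import *
from h import *
p=plan([at(192,.0725,3)]+arc(192,102,.0725))
from cell import *
c=camera("side");pickle.dump(c,open("side11.pkl","wb"));crop(c,225,195,375,340,4,"pics/s11.png")
```

```text
now [0.5315 0.2311 0.1219] psi 101.6 t 17.28 F [ 0.1 -0.3  0. ] w 0.0004
-> [0.5313 0.2321 0.0729] 102.0
-> [0.5301 0.238  0.0729] 96.0
-> [0.5303 0.245  0.0729] 90.0
-> [0.5303 0.251  0.0729] 84.0
-> [0.531  0.257  0.0729] 78.0
-> [0.5334 0.2636 0.0729] 72.0
-> [0.5353 0.2693 0.0729] 66.0
-> [0.5377 0.2748 0.0729] 60.0
-> [0.5421 0.2804 0.0729] 54.0
-> [0.5456 0.2852 0.0729] 48.0
-> [0.5496 0.2897 0.0729] 42.0
-> [0.5555 0.2936 0.0729] 36.0
-> [0.5603 0.2972 0.0728] 30.0
-> [0.5664 0.3006 0.0728] 24.0
-> [0.5723 0.3022 0.0729] 18.0
-> [0.578  0.304  0.0729] 12.0
[[0, 0, 16, -0.1], [0, 0, 17, -0.2], [1, 0, 16, -0.1], [6, 0, 0, 6], [7, 1, 0, 6], [6, 0, 0, 6], [6, 0, 0, 6], [7, 1, 0, 6], [6, 0, 0, 6], [6, 0, 0, 6]]
[[7, 1, 0, 6], [6, 0, 0, 6], [6, 0, 0, 6], [7, 1, 0, 6], [6, 0, 0, 6], [7, 0, 0, 6], [6, 1, 0, 6], [6, 0, 0, 6]]
max [ 7.  1. 17.  6.] 17.0
```

View pics/s11.png

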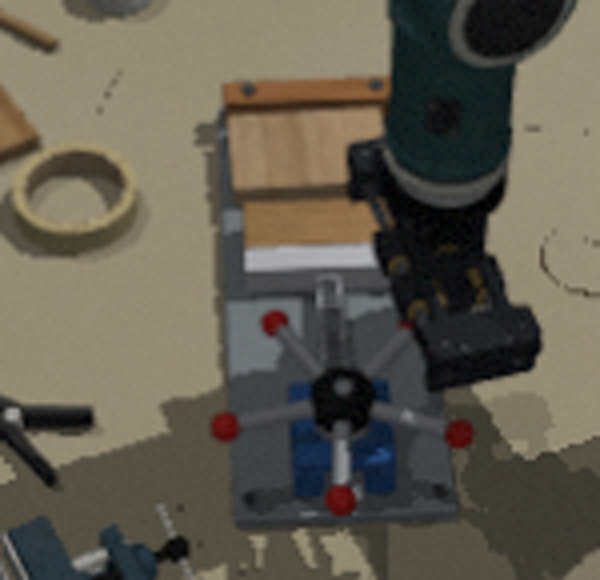

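Emit:
carry_out(commands=[[0,0,16,0],[0,0,17,0],[1,0,16,0],[6,0,0,6],[7,1,0,6],[6,0,0,6],[6,0,0,6],[7,1,0,6],[6,0,0,6],[6,0,0,6]])

```text
clock: 18.17
ee_pos: [0.5368, 0.275, 0.0716]
tool_rot: [0.0, 0.871, 0.492, -0.002]
wrist_force: [-4.1, -1.8, -0.7]
grip_width: 0.0006
```

Emit:
carry_out(commands=[[7,1,0,6],[6,0,0,6],[6,0,0,6],[7,1,0,6]])

```text
clock: 18.5
ee_pos: [0.554, 0.2947, 0.0715]
tool_rot: [-0.0, 0.954, 0.3, -0.003]
wrist_force: [-5.2, 2.1, 0.9]
grip_width: 0.0001
```

Emit:
carry_out(commands=[[6,0,0,6],[7,0,0,6],[6,1,0,6],[6,0,0,6]])

```text
clock: 18.83
ee_pos: [0.5774, 0.3058, 0.0717]
tool_rot: [-0.001, 0.995, 0.095, -0.002]
wrist_force: [-4.3, 3.1, -1.1]
grip_width: 0.0008
```

Run:
```python
from plan import *
from h import *
p=plan([at(107,.0735,1),at(107,.122,3),at(187,.122,12),at(187,.0725,3)])
from cell import *
c=camera("side");pickle.dump(c,open("side12.pkl","wb"));crop(c,225,195,375,340,4,"pics/s12.png")
```

```text
now [0.5774 0.3058 0.0717] psi 10.9 t 18.83 F [-4.3  3.1 -1.1] w 0.0008
-> [0.5729 0.3028 0.0737] 17.0
-> [0.573  0.3028 0.1217] 17.0
-> [0.5307 0.2369 0.1219] 97.0
-> [0.5305 0.2369 0.0729] 97.0
[[-5, 2, -2, -6.1], [0, 0, -16, 0], [0, 0, -16, 0], [0, 0, -16, 0], [-5, 4, 0, -6.7], [-5, 4, 0, -6.7], [-6, 3, 0, -6.7], [-6, 2, 0, -6.7], [-6, 1, 0, -6.6], [-7, 1, 0, -6.7]]
[[-7, 0, 0, -6.6], [-6, -1, 0, -6.7], [-6, -1, 0, -6.6], [-6, -2, 0, -6.7], [-6, -3, 0, -6.6], [-6, -4, 0, -6.7], [0, 0, 16, 0], [0, 0, 17, 0], [0, 0, 16, 0]]
max [ 7.   4.  17.   6.7] 17.0
```

View pics/s12.png

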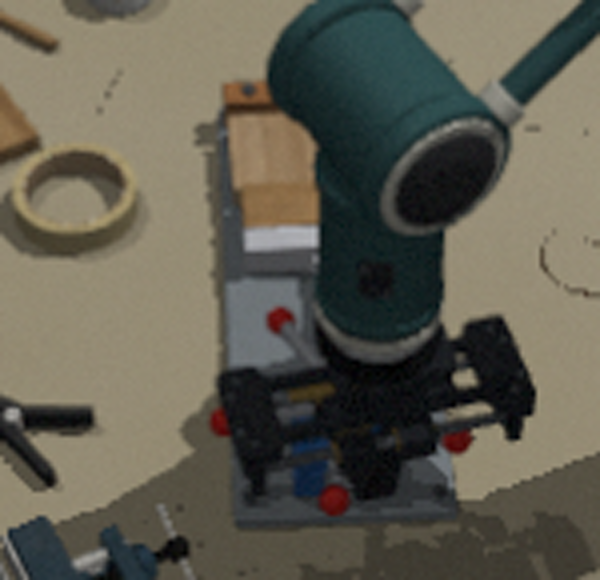

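Emit:
carry_out(commands=[[-6,1,0,-6.1],[0,0,-16,0],[0,0,-16,0],[0,0,-16,0],[-5,4,0,-6.7],[-5,4,0,-6.7],[-6,3,0,-6.7],[-6,2,0,-6.7],[-6,1,0,-6.6],[-7,1,0,-6.7]])

```text
clock: 19.72
ee_pos: [0.5529, 0.2695, 0.1211]
tool_rot: [0.0, 0.875, 0.484, 0.001]
wrist_force: [0.1, -0.3, -0.8]
grip_width: 0.0007
```

Emit:
carry_out(commands=[[-7,0,0,-6.6],[-6,-1,0,-6.7],[-6,-1,0,-6.6],[-6,-2,0,-6.7],[-6,-3,0,-6.6],[-6,-4,0,-6.7],[0,0,0,0]])

```text
clock: 20.3
ee_pos: [0.5313, 0.2353, 0.1208]
tool_rot: [0.0, 0.659, 0.753, -0.0]
wrist_force: [-0.3, 0.1, -0.5]
grip_width: 0.0004
```

Run:
```python
from plan import *
from h import *
p=plan([at(187.5,.0725,3)]+arc(187.5,133.5,.0725))
from cell import *
c=camera("side");pickle.dump(c,open("side13.pkl","wb"));crop(c,225,195,375,340,4,"pics/s13.png")
```

```text
now [0.5313 0.2353 0.1208] psi 97.6 t 20.3 F [-0.3  0.1 -0.5] w 0.0004
-> [0.5302 0.2362 0.0728] 97.5
-> [0.5303 0.2433 0.0728] 91.5
-> [0.5301 0.2493 0.0728] 85.5
-> [0.5306 0.2552 0.0728] 79.5
-> [0.5328 0.2619 0.0728] 73.5
-> [0.5346 0.2677 0.0728] 67.5
-> [0.5372 0.2742 0.0728] 61.5
-> [0.541  0.279  0.0728] 55.5
-> [0.5444 0.2839 0.0728] 49.5
-> [0.5489 0.2892 0.0728] 43.5
[[0, 0, 16, 0], [1, 0, 16, 0.1], [0, -1, 16, 0], [7, 1, 0, 6], [6, 0, 0, 6], [6, 0, 0, 6], [7, 1, 0, 6], [6, 0, 0, 6], [7, 0, 0, 6], [6, 1, 0, 6]]
[[6, 0, 0, 6], [7, 0, 0, 6]]
max [ 7.  1. 16.  6.] 16.0312195418814
```

View pics/s13.png

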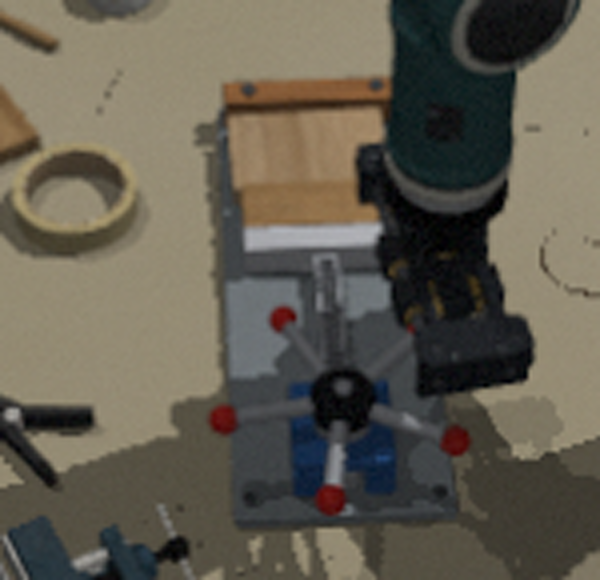

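Emit:
carry_out(commands=[[0,0,16,0],[1,0,17,0],[0,0,16,0],[7,1,0,6],[6,0,0,6],[6,0,0,6],[4,0,0,3],[3,0,0,3]])

```text
clock: 21.02
ee_pos: [0.5327, 0.2622, 0.0708]
tool_rot: [0.0, 0.803, 0.596, -0.002]
wrist_force: [-1.1, -3.8, -1.4]
grip_width: 0.0008
```

Emit:
carry_out(commands=[[3,0,0,3],[3,0,0,3],[3,0,0,3]])

```text
clock: 21.27
ee_pos: [0.5353, 0.2705, 0.0707]
tool_rot: [0.0, 0.847, 0.531, -0.002]
wrist_force: [-2.6, -4.5, -0.7]
grip_width: 0.0007
```

Emit:
carry_out(commands=[[3,0,0,3],[3,0,0,3],[3,0,0,3]])

```text
clock: 21.52
ee_pos: [0.5392, 0.2785, 0.0707]
tool_rot: [0.0, 0.886, 0.463, -0.002]
wrist_force: [-2.7, -2.8, 0.1]
grip_width: 0.0006
```

Emit:
carry_out(commands=[[3,0,0,3],[3,0,0,3]])

```text
clock: 21.68
ee_pos: [0.5402, 0.2815, 0.0703]
tool_rot: [0.001, 0.909, 0.416, -0.006]
wrist_force: [-15.0, -12.3, 11.5]
grip_width: 0.0002
```

Emit:
carry_out(commands=[[1,0,0,0],[0,0,0,0]])

```text
clock: 21.85
ee_pos: [0.5401, 0.2815, 0.0703]
tool_rot: [0.001, 0.909, 0.417, -0.007]
wrist_force: [-12.3, -11.7, 9.9]
grip_width: 0.0001
```

Run:
```python
from plan import *
from h import *
from cell import *
c=camera("side");pickle.dump(c,open("side14.pkl","wb"));crop(c,225,195,375,340,4,"pics/s14.png")
```

```text
(no output)
```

View pics/s14.png

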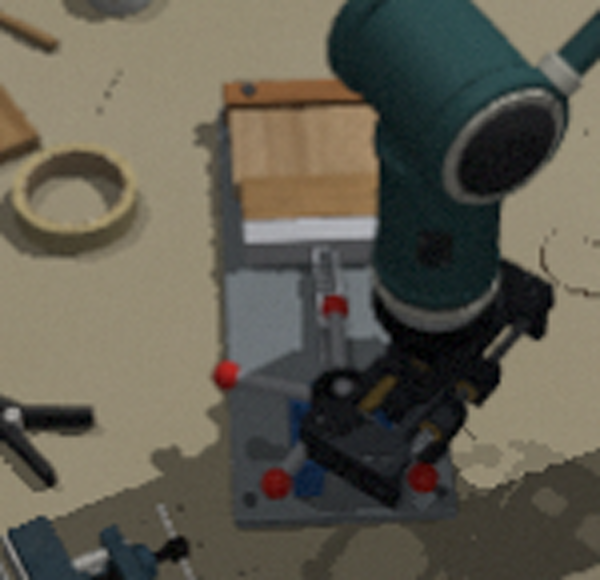

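Emit:
carry_out(commands=[[-4,0,0,0],[-6,0,0,0],[0,0,0,0],[0,0,-15,0],[0,0,-30,0],[0,0,-30,0],[0,0,-30,0],[0,0,-30,0]])

```text
clock: 22.57
ee_pos: [0.5388, 0.2777, 0.2085]
tool_rot: [-0.0, 0.908, 0.418, 0.001]
wrist_force: [0.5, 0.1, -0.4]
grip_width: 0.0007
```

Run:
```python
from plan import *
plan([(.48,.36,.23,None,5),(.30,.56,.25,None,8)])
```

```text
now [0.5388 0.2777 0.2085] psi 49.4 t 22.57 F [ 0.5  0.1 -0.4] w 0.0007
-> [0.48   0.3597 0.2305] 49.4
-> [0.3    0.56   0.2503] 49.4
[[5, -20, -4, 0], [5, -20, -4, 0], [5, -19, -5, 0], [5, -20, -4, 0], [4, -19, -5, 0], [4, -33, -2, 0], [4, -33, -3, 0], [5, -34, -2, 0], [4, -33, -3, 0], [5, -34, -2, 0]]
[[4, -33, -3, 0], [5, -34, -2, 0], [4, -33, -3, 0]]
max [ 5. 34.  5.  0.] 34.42382895611701
```

Emit:
carry_out(commands=[[5,-20,-4,0],[5,-20,-4,0],[5,-19,-5,0],[5,-20,-4,0],[4,-19,-5,0],[4,-33,-2,0],[4,-33,-3,0],[5,-34,-2,0],[4,-33,-3,0],[5,-34,-2,0]])

```text
clock: 23.4
ee_pos: [0.3658, 0.4861, 0.2416]
tool_rot: [-0.001, 0.909, 0.418, 0.001]
wrist_force: [0.3, 0.2, 0.5]
grip_width: 0.0006
```

Emit:
carry_out(commands=[[4,-33,-3,0],[5,-34,-2,0],[4,-33,-3,0],[0,0,0,0]])

```text
clock: 23.73
ee_pos: [0.2952, 0.564, 0.2499]
tool_rot: [-0.002, 0.908, 0.42, 0.001]
wrist_force: [0.1, 0.3, 0.1]
grip_width: 0.0004
```

Run:
```python
from h import *
from cell import *
c=camera("side");pickle.dump(c,open("side15.pkl","wb"));crop(c,225,195,355,340,4,"pics/s15.png")
t=camera("top");pickle.dump(t,open("top15.pkl","wb"));crop(t,90,175,280,260,4,"pics/t15.png");cv2.imwrite("pics/t15full.png",t["color"])
```

```text
(no output)
```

View pics/s15.png

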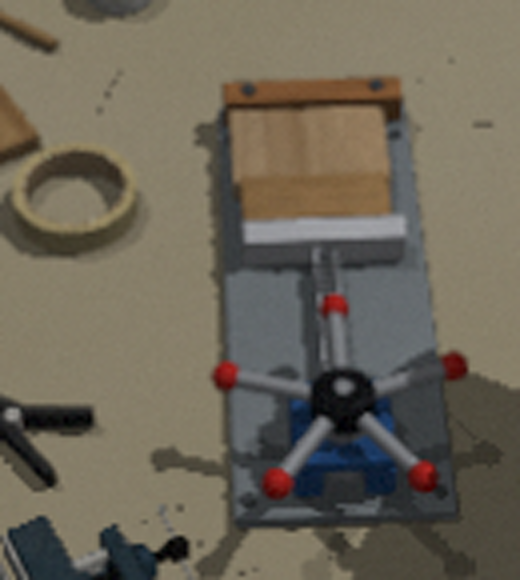

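View pics/t15.png

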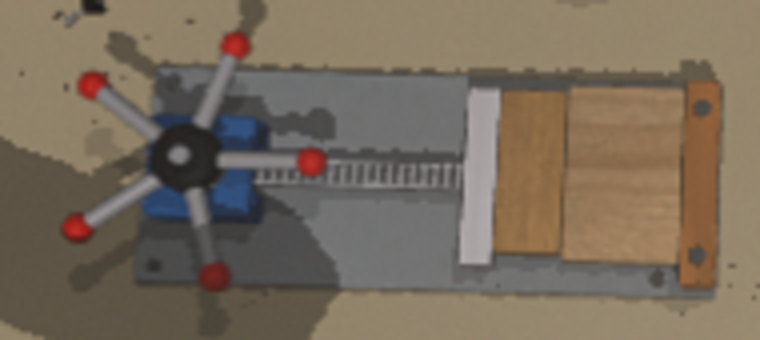

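View pics/t15full.png

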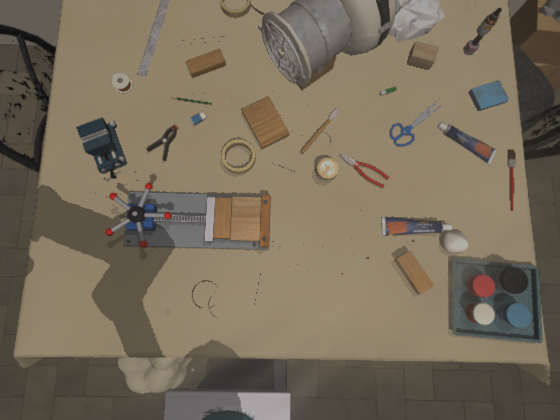

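Run:
```python
from h import *
t=load("top15.pkl")
g=lambda x,y,z: onz(t,(x+.5)/4-.5+90,(y+.5)/4-.5+175,z)[:2].round(4)
print("strip",[g(*p,.04) for p in[(502,91),(568,91),(560,252),(495,251)]])
print("board",[g(*p,.032) for p in[(570,88),(683,88),(680,262),(562,260)]])
print("jaw face",g(500,89,.0395),g(491,264,.0395))
for p in[(311,161),(235,45),(92,85),(77,228),(215,276)]:
    b=g(*p,.073);d=b-np.array([.591,.2465]);print(np.degrees(np.arctan2(d[1],d[0]))%72)
from cell import *
job_done()
```

```text
strip [array([0.6465, 0.0511]), array([0.6472, 0.0065]), array([0.5376, 0.0077]), array([0.5376, 0.0508])]
board [array([0.6511, 0.006 ]), array([ 0.6525, -0.0711]), array([ 0.5331, -0.0719]), array([0.5332, 0.007 ])]
jaw face [0.6479 0.0526] [0.529  0.0531]
53.637831754619896
54.269006702489065
54.232351850900365
52.986219856453246
53.27232101326095
the job is handed in; nothing more can be done
```

The strip is clamped flat between the board and the jaw, and the job was handed in at about 24 s, inside the 72 s limit. No result came back at hand-in.

**What I did:**
- I took the strip nearest to the base, 0.594 m away, and laid it flat on the bed between the board and the jaw.
- I closed the jaw with four spokes pushed one after the other, clockwise, using the closed fingertips.
- The last spoke stalled at about 17–19 N, above the 10 N that counts as firm.
- I then backed off, lifted clear and moved the arm away.

**Last checks from the top picture after letting go:**
- **Wheel:** it had turned about 250° in all, to q≈5.3, which matches the 5.33 calculated for closed contact.
- **Contact:** the jaw face (y≈0.053), strip (0.051 to 0.007) and board (0.006 to −0.071) meet within my measuring error. The board's far edge lies against the fence in the picture.
- **Centring:** the strip centre is at x≈0.592 and the board centre at x≈0.5925, so it is centred to within about 1 mm.
- **Bystanders:** the tape roll, glue tube and wax pot look unmoved.

**Disagreements:** during the final stall the wrist also showed about 10 N upward, which I put down to flexing; it was gone after release. The heights measured while pushing varied by 2–4 mm. The side camera once put the board's edge about 1–2 cm off the other readings, which I took to be a shadow line, so I used the top view.

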